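# Index and clamp the rivet tray

## Task

Lock the loose rivet tray on its station: take the steel locating pin from its wooden stand, put it through the copper-coloured bush in the tray's front flange and, bearing down only lightly on it, slide the tray along by the pin until you feel the tip drop into the hole hidden in the index bar underneath, then seat the pin fully home on its shoulder without forcing it. With the pin home, turn the black knob clockwise until the tray clamp is tight, and leave the tongs, rivet sets and bucking bar where they lie.

Things in the scene. Friction and masses are not known exactly. Their poses are not given: they have to be found in the camera images.
- station: Grey-green cast tray station fixed to the bench, 235 mm deep (its x, away from the robot) by 350 mm wide (its y, to the left), 10 mm thick bed; origin on the bench under its middle. It carries tray, index bar, clamp and knob. The pin must not be pushed against any of these with more than 40 N. End stops at y +-165 mm are 48 mm high.
- channel_mid (a point): Fixed point of the station at its x -50, y -60, z 28 mm: top face of the steel index bar, under the bush when the tray is in mid travel. The bar, hidden by the tray flange, has one 12 mm hole on the line the bush travels. It is set anew each time, its hole anywhere from -10 to +21 mm along the station's y from here: unmeasured, to be felt for. Bar 12 mm thick, free room below.
- tray_hole (a point): On the rivet tray: centre of the bush mouth in a copper-coloured block, 32 x 32 mm, in its front flange, 46 mm above the bench, 18 mm above the index bar; z up. Bore 12 mm right through, countersunk to 19 mm at the mouth, 14 mm deep. The tray slides only along the station's y, 25 mm each way of mid travel, with 2.5 N friction; it starts 19 to 24 mm right (-y) of mid. Its bin starts 35 mm behind, rim 67 mm high.
- pin: Steel locating pin, 77 mm long, 90 g, upright in its stand at the start, shoulder on the stand. Origin at the tip, z up. From the tip: nose tapering from 7 mm wide to 10 mm at 8 mm, 10 mm shank to 36 mm, 26 mm shoulder collar to 41 mm, dark 18 mm round grip to 77 mm. On the index bar its shoulder is 18 mm above the bush; fully home the shoulder sits on the bush, tip 36 mm below its mouth.
- pin_stand: Dark wooden block, 64 x 64 x 42 mm high, fixed to the bench, to the right or to the left of the station, with a 12 mm hole 38 mm deep in the middle of its top that the pin stands in. Origin under its middle.
- knob_grip (a point): Point on the vertical axis of the round black bakelite clamp knob at the height to grip it, 87 mm above the bench. The knob is 46 mm across over its flutes and stands from 70 to 97 mm above the bench on a brass bracket whose arm (26 mm wide, running towards the robot) is 62 mm high.
- knob (a joint): Turn of the clamp knob in rad, growing clockwise seen from above; it starts slack at 0 to 0.2, turns against about 0.12 N m of friction and comes up against its stop at 1.4, when the brass foot bears on the flange. It is tight above 1.2. It stays where it is left.
- tongs: Cream-painted rivet tongs, 330 mm long, lying on the bench beyond the station; bystander. Origin at the rivet of the joint, on the bench.
- rivet_set_a: Chrome flush-rivet set, 32 mm across the head and 77 mm tall, standing on its head; bystander. Origin under its middle.
- rivet_set_b: Second chrome flush-rivet set, the same; bystander.
- bucking_bar: Black iron bucking bar, 133 x 46 x 40 mm, 2.2 kg, lying beside the station on the side away from the pin stand; bystander. Origin under its middle.
Things that resemble listed ones, but are neither listed nor needed, are in the scene too. What is shaped like the pin but red or turquoise is not meant.

How it is judged:
On the way, in this order (a step that is already met when the one before it is completed fails the run):
1. the pin is through the bush and fully home in the hidden hole, its shoulder within 3 mm of the bush (z of pin in the frame of tray_hole below -0.033 m and horizontal distance between pin and tray_hole below 0.004 m and angle between pin's own z axis and vertical below 0.12 rad), for 0.2 s.
2. the clamp knob has been turned clockwise to tight (value of joint knob above 1.2 rad), for 0.2 s.
At the end, for the whole second after the job is handed in: The pin stands upright (within 0.12 rad) in the tray's bush and the index bar, at rest, its shoulder within 3 mm of the bush (tip more than 33 mm below the bush's mouth and within 4 mm of its axis), and the clamp knob is turned past 1.2 rad (all of step 1 and value of joint knob above 1.2 rad and linear speed of pin below 0.02 m/s); the robot touches nothing.
It fails at once if the pin was forced against the station, tray or index bar with more than 40 N (contact force between pin and station above 40 N).
It fails at once if the tongs, a rivet set or the bucking bar was moved more than 20 mm (distance of any of tongs, rivet_set_a, rivet_set_b, bucking_bar from where it was at the start of the episode above 0.02 m).
It also fails if it takes over 64 s, if anything falls off the work surface, if the arm or the gripper's body presses on something with over 40 N, if the wrist force passes 120 N, or if a joint passes its speed limit or range.

## Robot

A 6-joint arm with a two-finger parallel gripper is mounted at the origin on the work surface. World frame = base frame: x ahead of the robot, y to its left, z up, the work surface at z = 0. Lengths are in m, angles in rad, forces in N, time in s.
With the tool pointing down it reaches from about 0.35 to 0.85 m from the base axis. Payload 8.1 kg.
Tool frame: the origin (TCP) lies at the centre of the arm's flange, where the gripper is bolted on; the fingertips stand 186 mm ahead of it and the grasp point (between the pads) lies 167 mm ahead of it; z points along the fingers, y is the line along which they close (so a half turn about z gives the same grasp; the last joint's range is limited). The gripper opens to 93 mm and grips with 3 to 60 N. Pads are 15 mm wide; open, the fingers measure 128 mm over their backs; the gripper's body (75 mm by 188 mm) begins 65 mm behind the grasp point.
Start: joints at [1.084, 0.13, 1.488, -0, 1.523, -0.085], TCP at [0.235, 0.552, 0.405] pointing down, gripper open.
Joint ranges: [-2.96, 2.96], [-0.89, 2.26], [0.02, 2.5], [-1.34, 4.48], [0, 2.73], [-2.66, 2.66]. Speed limits (rad/s): [2.39, 2.39, 2.79, 3.14, 3.14, 3.14].

## Interface

Orientations are given as a rotation vector (axis times angle).
In Python, from plant import robot gives the robot as it stands.
- The arm moves only by the tool apply_moves, never from a script. Its argument "series" is a list of rows, each a list of 2 entries, a list of its own where there are three numbers: the shift along the tool's x, y, z in mm, then the turn, a rotation vector about the tool's x, y, z in rad. A call has 1 to 12 rows; each row shifts and turns the commanded pose from where the row before left it, along the tool's axes as they then stand; what a row does not reach is not made up. A row lasts 1/12 s, in which the tool goes at most 41.7 mm and 7.16 degrees, less where a joint would pass 70% of its speed; a pose out of reach is approached as far as the arm can. A call is refused whole if a number of a shift passes 41.7 or a number of a turn 0.125, either way. A call with a gripper value outside its range is refused whole. "claw" is the opening, from 0 (shut) to 1 (fully open), set as the call begins (left out, the last holds). The fingers move at their own pace and stop on an object; "newtons" is the grip in N (left out, the last holds). Time passes only in rows, so rows that do not move let the fingers close. It gives the time, the measured TCP pose, the force, the opening and the grip force at its end, in the units of the state.
- robot.read_state(): the state, without advancing time (a new reading comes with each control period).
- robot.read_camera(name): name is "side" or "top"; returns (picture, depth): 420x560x3 uint8, blue, green, red; 420x560 float32, m along the optical axis (not along the pixel's ray), 0 where there is no reading.
- robot.calibration(name): a dict with "fx", "fy", "cx", "cy" (pixels), "D" ([k1, k2, p1, p2, k3] as OpenCV has them; the pictures are not rectified), "extrinsics" (4x4, takes a point from world to camera coordinates). Camera axes: x right, y down, z forward; pixel columns grow to the right and rows downward; lengths in m; the calibration is good to about 2 mm. A picture is of the moment at which its call begins. calibration takes no time and is no camera call.
- robot.close_job(): hands the job in; it is judged then, once.
The state is a dict: "t": time; "q": joint angles; "dq": joint speeds; "joint_torque": joint torques, N m; "tool_pos": TCP position; "orientation": TCP orientation; "force": force on the tool from outside, world axes, zero at the start; "wrist_torque": the same for the moment, N m; "opening": finger opening in m; "gripper_force": force on a finger pad.
Only numpy, scipy, OpenCV 4.12 (cv2) and the standard library are available. Lean on these libraries where they do the work, as an engineer would, in place of code of your own. Each camera call takes 0.05 s, during which the arm holds its last target. There are 200 camera calls.

## Working session

There is one attempt and no reset: what is moved stays moved. The work goes in short steps, Python scripts to look and compute and a tool call to move; the robot and the scene stay as the last step left them, time stands still between calls to the robot, and variables do not carry over. Pictures are saved under pics/ and viewed, at most 10 in all, crops included, and the job is handed in when it is done.

Besides the shell and the picture viewer there is one more tool, called by a JSON object that holds its "op" and its "data". apply_moves: Moves the arm, as the interface text tells. Its arguments: {"type":"object","properties":{"series":{"type":"array"},"claw":{"type":"number"},"newtons":{"type":"number"}},"required":["series"]}

```bash
ls; mkdir -p pics; python3 - <<'E'
from plant import robot
import cv2,numpy as np
for n in("top","side"):
    p,d=robot.read_camera(n); cv2.imwrite(f"pics/{n}0.png",p); np.save(f"pics/{n}0.npy",d); print(n,robot.calibration(n))
print(robot.read_state())
E
```

```text
pics
top {'fx': 468.30051134968005, 'fy': 468.30051134968005, 'cx': 278.8414354436024, 'cy': 213.33825150053508, 'D': array([0.00475391, 0.        , 0.        , 0.        , 0.        ]), 'extrinsics': array([[-0.03021042, -0.99952065,  0.00676802, -0.03991462],
       [-0.98322699,  0.02849813, -0.18014592,  0.59760227],
       [ 0.17986669, -0.01209679, -0.98361661,  1.10160995],
       [ 0.        ,  0.        ,  0.        ,  1.        ]])}
side {'fx': 465.6357344476734, 'fy': 465.6357344476734, 'cx': 270.7074975276865, 'cy': 207.77822647967812, 'D': array([-0.07734294,  0.        ,  0.        ,  0.        ,  0.        ]), 'extrinsics': array([[ 0.97364291, -0.22804568,  0.00382871, -0.59239334],
       [-0.10641276, -0.46904987, -0.87673744,  0.13393726],
       [ 0.20173204,  0.85322177, -0.48095405,  1.06515867],
       [ 0.        ,  0.        ,  0.        ,  1.        ]])}
{'t': 0.1, 'q': array([ 1.08360033e+00,  1.31092279e-01,  1.48916759e+00, -4.62885840e-05,
        1.52303965e+00, -8.54196099e-02]), 'dq': array([ 0.00026503, -0.00105939, -0.00457093,  0.0001115 ,  0.00104577,
       -0.00129031]), 'joint_torque': array([ 6.18411304e-04, -5.61342502e+01, -4.93094301e+01,  7.69434054e-02,
        2.93014117e-02, -4.53856387e-05]), 'tool_pos': array([0.23453072, 0.55203248, 0.40378967]), 'orientation': array([-6.26781579e-01, -3.07798516e+00,  2.59213505e-03]), 'force': array([ 0.22026746, -0.11472731,  0.28978593]), 'wrist_torque': array([ 0.02457992, -0.00134965,  0.02934895]), 'gripper_force': 0.0, 'opening': 0.0931721142850821}
```

View pics/top0.png

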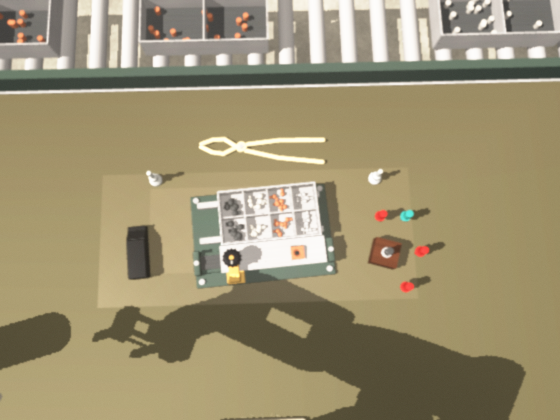

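View pics/side0.png

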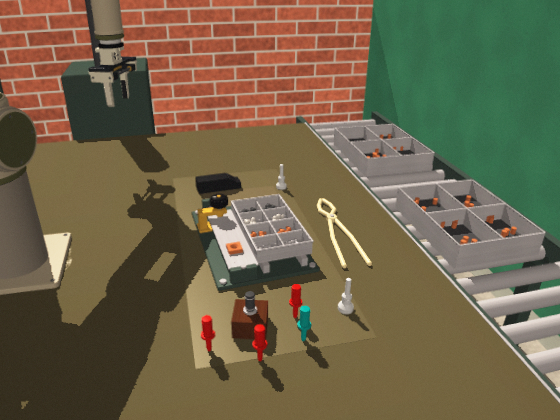

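Top view: the station is around (262,235), the copper bush at (298,252), the black knob at (231,257), and the wooden stand at (386,253) with the steel/dark pin at (387,252). The pin-shaped candidates are red at (381,215), (421,251) and (407,286), turquoise at (407,215), and the steel one with the dark grip in the stand at (387,252). Only the last fits the description. I'll confirm it in a crop and measure.

```bash
cat > h.py <<'E'
from plant import robot
import cv2,numpy as np
from scipy.spatial.transform import Rotation as R
def ray(n,uv):
    c=robot.calibration(n);K=np.array([[c['fx'],0,c['cx']],[0,c['fy'],c['cy']],[0,0,1]])
    p=cv2.undistortPoints(np.array(uv,float).reshape(-1,1,2),K,c['D']).reshape(-1,2)
    E=c['extrinsics'];return np.c_[p,np.ones(len(p))],E
def onz(n,uv,z):
    r,E=ray(n,uv);o=-E[:3,:3].T@E[:3,3];d=r@E[:3,:3];return o+d*((z-o[2])/d[:,2])[:,None]
def cloud(n,d):
    h,w=d.shape;v,u=np.mgrid[:h,:w];r,E=ray(n,np.stack([u,v],-1).reshape(-1,2))
    P=(r*d.reshape(-1,1)-E[:3,3])@E[:3,:3];return P.reshape(h,w,3)
def proj(n,P):
    c=robot.calibration(n);K=np.array([[c['fx'],0,c['cx']],[0,c['fy'],c['cy']],[0,0,1]]);E=c['extrinsics']
    return cv2.projectPoints(np.array(P,float),cv2.Rodrigues(E[:3,:3])[0],E[:3,3],K,c['D'])[0].reshape(-1,2)
E
python3 - <<'E'
from h import *
t=cv2.imread('pics/top0.png');s=cv2.imread('pics/side0.png')
a=cv2.resize(t[180:300,180:440],(800,369),interpolation=cv2.INTER_CUBIC)
b=cv2.resize(s[190:350,180:340],(231*1,231),interpolation=cv2.INTER_CUBIC)
b2=cv2.resize(s[285:345,225:275],(192,231),interpolation=cv2.INTER_CUBIC)
o=np.zeros((600,800,3),np.uint8);o[:369]=a;o[369:,:231]=b;o[369:,240:432]=b2
cv2.imwrite('pics/crop0.png',o)
for n in('top','side'):
    d=np.load(f'pics/{n}0.npy');P=cloud(n,d);im=cv2.imread(f'pics/{n}0.png').astype(int)
    x,y,z=P[...,0],P[...,1],P[...,2]
    hsv=cv2.cvtColor(im.astype(np.uint8),cv2.COLOR_BGR2HSV)
    # known-pin grip top: near stand
    if n=='top': px=dict(pin=(387,252),bush=(298,252),knob=(231,257),br=(234,275),c1=(202,282),c2=(330,268),c3=(196,201))
    else: px=dict(pin=(250,296),bush=(234,248),knob=(219,200))
    for k,(u,v) in px.items(): print(n,k,P[v,u].round(4),im[v,u])
    pp=P[px['pin'][1],px['pin'][0]]
    m=(np.hypot(x-pp[0],y-pp[1])<.03)&(z>.068)&(z<.1); print('pin top',m.sum(),P[m].mean(0),z[m].max(),P[m].min(0),P[m].max(0))
    kp=P[px['knob'][1],px['knob'][0]]
    m=(np.hypot(x-kp[0],y-kp[1])<.04)&(z>.09)&(z<.12); print('knob',m.sum(),P[m].mean(0),P[m].min(0),P[m].max(0))
    bp=P[px['bush'][1],px['bush'][0]]
    m=(np.hypot(x-bp[0],y-bp[1])<.04)&(im[...,2]>150)&(im[...,0]<100)&(z<.06); print('bush',m.sum(),P[m].mean(0),P[m].min(0),P[m].max(0)); vv,uu=np.nonzero(m);print(uu.min(),uu.max(),vv.min(),vv.max(),'onz',onz(n,[[uu.mean(),vv.mean()]],.046), cv2.minAreaRect(np.c_[P[m][:,0],P[m][:,1]].astype(np.float32)))
    m=(np.hypot(x-pp[0],y-pp[1])<.06)&(abs(z-.042)<.006); print('stand',P[m].mean(0),cv2.minAreaRect(np.c_[P[m][:,0],P[m][:,1]].astype(np.float32)))
E
```

```text
top pin [ 0.4904 -0.3116  0.0809] [131 138 144]
top bush [ 0.5021 -0.1028  0.0251] [ 89 103 136]
top knob [0.4882 0.0578 0.0955] [145 242 254]
top br [0.4479 0.0541 0.0637] [169 252 255]
top c1 [0.4356 0.1381 0.0142] [245 248 250]
top c2 [ 0.4607 -0.1819  0.0143] [244 248 250]
top c3 [0.6412 0.1529 0.0169] [241 245 248]
pin top 55 [ 0.49315697 -0.3161369   0.08174883] 0.08771559898587372 [ 0.48521174 -0.32559867  0.06802338] [ 0.50250632 -0.30857623  0.0877156 ]
knob 261 [0.48773353 0.05803388 0.09589285] [0.46516633 0.03691367 0.09003977] [0.50985931 0.07938873 0.10370418]
bush 7 [ 0.50117    -0.09706545  0.03260502] [ 0.49679936 -0.10257661  0.0261348 ] [ 0.50536131 -0.0919028   0.04605138]
294 298 250 254 onz [[ 0.49987529 -0.09644164  0.046     ]] ((0.5012218952178955, -0.09730586409568787), (0.010687675327062607, 0.00824042409658432), 86.68234252929688)
stand [ 0.49307099 -0.31615494  0.0423109 ] ((0.49353528022766113, -0.3171674609184265), (0.06448271125555038, 0.06445305049419403), 73.12606048583984)
side pin [ 0.4933 -0.3245  0.0827] [76 78 84]
side bush [ 0.4976 -0.1091  0.0472] [ 55 102 196]
side knob [0.486  0.041  0.0939] [22 23 25]
pin top 106 [ 0.49246345 -0.3213658   0.0785873 ] 0.08505327618675569 [ 0.48406168 -0.32918822  0.06809867] [ 0.5020239  -0.30965895  0.08505328]
knob 123 [0.48559149 0.05208175 0.095092  ] [0.46562953 0.0357964  0.09002404] [0.50845781 0.07475789 0.09921232]
bush 125 [ 0.4978701  -0.10336328  0.04472689] [ 0.48181275 -0.11725454  0.03448788] [ 0.51527328 -0.08537769  0.04825308]
226 242 242 254 onz [[ 0.49758875 -0.10534131  0.046     ]] ((0.49819767475128174, -0.10180677473545074), (0.031598303467035294, 0.031421225517988205), 6.408609390258789)
stand [ 0.49113729 -0.32396073  0.04180241] ((0.49272727966308594, -0.3176960051059723), (0.06776223331689835, 0.06426667422056198), 73.60105895996094)
```

View pics/crop0.png

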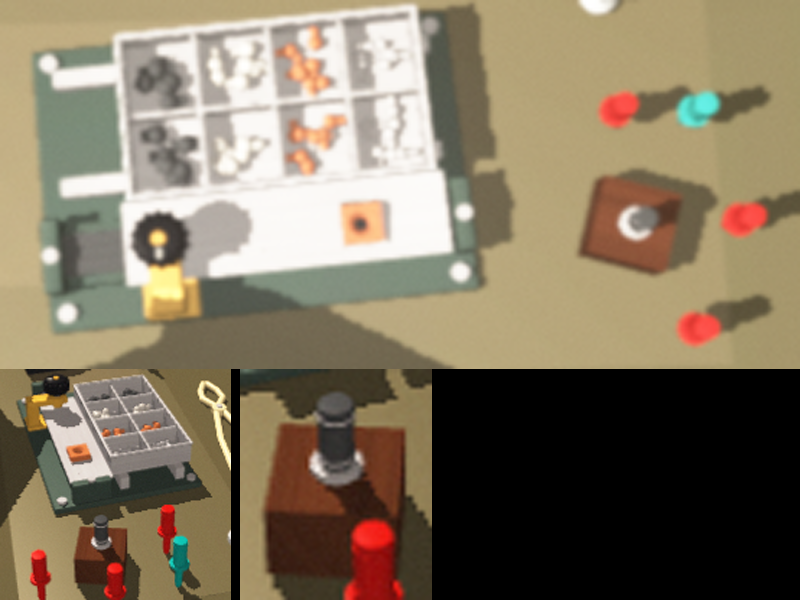

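The crop confirms it: the steel pin with a dark grip stands in the brown stand, with the red and turquoise look-alikes outside it. The bush is at about top px (298.6,252.5). Next I compute the poses and the first move.

```bash
cat >> h.py <<'E'
YAW=np.radians(4.48)
def plan(gx,gy,gz,yaw=YAW):
    """to bring grasp point to g with tool y along station y: turn about tool z, then shift in tool axes (mm)"""
    s=robot.read_state();Rt=R.from_rotvec(s['orientation']);M=Rt.as_matrix()
    y=np.array([-np.sin(yaw),np.cos(yaw),0]);z=np.array([0,0,-1.])
    best=None
    for sg in(1,-1):
        T=np.c_[np.cross(sg*y,z),sg*y,z];rv=R.from_matrix(M.T@T).as_rotvec()
        if best is None or np.linalg.norm(rv)<np.linalg.norm(best[0]): best=(rv,T)
    rv,T=best;tcp=np.array([gx,gy,gz+.167]);d=(tcp-s['tool_pos'])
    print('t',s['t'],'grasp',(s['tool_pos']+M@[0,0,.167]).round(4),'turn',rv.round(4),'shift after turn mm',(T.T@d*1000).round(1),'F',s['force'].round(2),'q6',s['q'][5].round(2),'toolaxes(cols) x,y',T[:,0].round(3),T[:,1].round(3))
E
python3 - <<'E'
from h import *
im=cv2.imread('pics/top0.png').astype(int);hsv=cv2.cvtColor(im.astype(np.uint8),cv2.COLOR_BGR2HSV)
sub=(slice(240,266),slice(285,312))
m=np.zeros(im.shape[:2],bool);m[sub]=(hsv[sub][...,1]>90)&(hsv[sub][...,0]<18)
v,u=np.nonzero(m);print(len(u),u.mean(),v.mean(),cv2.minAreaRect(np.c_[u,v].astype(np.float32)));c=cv2.minAreaRect(np.c_[u,v].astype(np.float32))[0]
print('bush',onz('top',[[u.mean(),v.mean()],c],.046))
P=cloud('side',np.load('pics/side0.npy'))
print('pin z.083 top', proj('top',[[.493,-.318,.083],[.493,-.318,.042]]),proj('side',[[.493,-.318,.083],[.493,-.318,.042],[.499,-.1025,.046]]))
print('knob via dome/top',onz('top',[[231.5,257.5]],.097))
plan(.493,-.318,.16)
E
```

```text
145 297.4344827586207 251.75862068965517 ((297.5244140625, 251.719482421875), (12.368331909179688, 12.147468566894531), 83.6598129272461)
bush [[ 0.50070345 -0.10034097  0.046     ]
 [ 0.50079294 -0.10056491  0.046     ]]
pin z.083 top [[389.83664559 250.75345993]
 [385.83930217 252.4452019 ]] [[249.18738725 293.67372934]
 [249.61447447 310.73095539]
 [234.15738346 246.79023827]]
knob via dome/top [[0.48683499 0.05655315 0.097     ]]
t 0.1 grasp [0.2344 0.5518 0.2368] turn [-0.0016 -0.0005 -0.48  ] shift after turn mm [-189.7 -887.6   76.8] F [ 0.22 -0.11  0.29] q6 -0.09 toolaxes(cols) x,y [-0.997 -0.078 -0.   ] [-0.078  0.997  0.   ]
```

{"op": "apply_moves", "data": {"series": [[[0,0,0],[0,0,-0.12]],[[0,0,0],[0,0,-0.12]],[[0,0,0],[0,0,-0.12]],[[0,0,0],[0,0,-0.12]],[[-38,-30,0],[0,0,0]],[[-38,-30,0],[0,0,0]],[[-38,-30,0],[0,0,0]],[[-38,-30,0],[0,0,0]],[[-38,-30,0],[0,0,0]],[[0,-35,0],[0,0,0]],[[0,-35,0],[0,0,0]],[[0,-35,0],[0,0,0]]], "claw": 0.6, "newtons": 30}}

```text
t: 1.1
tool_pos: [0.4163, 0.3299, 0.4035]
orientation: [0.122, -3.138, 0.002]
force: [0.5, -0.6, 0.3]
opening: 0.0558
gripper_force: 0.0
```

{"op": "apply_moves", "data": {"series": [[[0,-35,0],[0,0,0]],[[0,-35,0],[0,0,0]],[[0,-35,0],[0,0,0]],[[0,-35,0],[0,0,0]],[[0,-35,0],[0,0,0]],[[0,-35,0],[0,0,0]],[[0,-35,0],[0,0,0]],[[0,-35,0],[0,0,0]],[[0,-35,0],[0,0,0]],[[0,-35,0],[0,0,0]],[[0,-35,0],[0,0,0]],[[0,-35,0],[0,0,0]]]}}

```text
t: 2.1
tool_pos: [0.4483, -0.0888, 0.4045]
orientation: [0.123, -3.139, -0.0]
force: [0.3, -0.3, -0.5]
opening: 0.0561
gripper_force: 0.0
```

```bash
python3 -c "
from h import *
plan(.493,-.318,.12)"
```

```text
t 2.1 grasp [ 0.4483 -0.0888  0.2375] turn [ 0.0002 -0.0002 -0.0001] shift after turn mm [ -26.6 -232.   117.5] F [ 0.29 -0.29 -0.51] q6 -1.96 toolaxes(cols) x,y [-0.997 -0.078 -0.   ] [-0.078  0.997  0.   ]
```

{"op": "apply_moves", "data": {"series": [[[-4,-33,10],[0,0,0]],[[-4,-33,10],[0,0,0]],[[-4,-33,10],[0,0,0]],[[-4,-33,10],[0,0,0]],[[-4,-33,10],[0,0,0]],[[-4,-33,10],[0,0,0]],[[-3,-33,10],[0,0,0]],[[0,0,0],[0,0,0]],[[0,0,0],[0,0,0]],[[0,0,0],[0,0,0]]]}}

```text
t: 2.93
tool_pos: [0.4935, -0.315, 0.3343]
orientation: [0.122, -3.138, -0.002]
force: [0.6, 0.6, 0.4]
opening: 0.0558
gripper_force: 0.0
```

```bash
python3 -c "
from h import *
plan(.493,-.318,.07)"
```

```text
t 2.9333 grasp [ 0.4934 -0.3148  0.1673] turn [ 0.0012 -0.0008 -0.0005] shift after turn mm [ 0.8 -3.  97.3] F [0.57 0.59 0.37] q6 -2.3 toolaxes(cols) x,y [-0.997 -0.078 -0.   ] [-0.078  0.997  0.   ]
```

{"op": "apply_moves", "data": {"series": [[[0,-3,15],[0,0,0]],[[0,0,15],[0,0,0]],[[0,0,15],[0,0,0]],[[0,0,15],[0,0,0]],[[0,0,15],[0,0,0]],[[0,0,12],[0,0,0]],[[0,0,10],[0,0,0]],[[0,0,0],[0,0,0]],[[0,0,0],[0,0,0]]]}}

```text
t: 3.68
tool_pos: [0.494, -0.3177, 0.2377]
orientation: [0.124, -3.139, -0.001]
force: [-0.1, 0.2, -0.8]
opening: 0.0557
gripper_force: 0.0
```

```bash
python3 - <<'E'
from h import *
plan(.493,-.318,.07)
p,d=robot.read_camera('side');q,d2=robot.read_camera('top')
o=np.zeros((400,800,3),np.uint8);o[:,:400]=cv2.resize(p[230:350,190:310],(400,400),interpolation=2);o[:,400:]=cv2.resize(q[190:310,325:445],(400,400),interpolation=2)
cv2.imwrite('pics/g1.png',o)
E
```

```text
t 3.6833 grasp [ 0.4939 -0.3177  0.0707] turn [ 0.0004 -0.0004  0.0006] shift after turn mm [ 1.  -0.2  0.7] F [-0.13  0.2  -0.76] q6 -2.31 toolaxes(cols) x,y [-0.997 -0.078 -0.   ] [-0.078  0.997  0.   ]
```

View pics/g1.png

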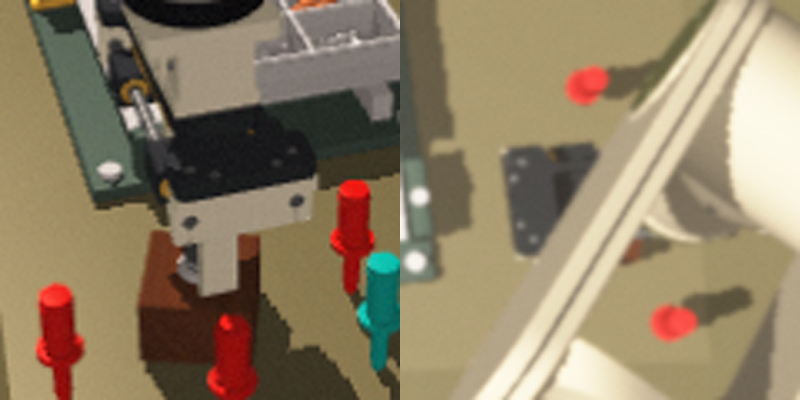

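```bash
python3 - <<'E'
from h import *
for o in(28,38,45): print(o,(proj('side',[[.494+.078*o/1000,-.3177-o/1000,.06]])-[190,230])*3.333)
p,d=robot.read_camera('side');P=cloud('side',d)
for u,v in((175,250),(200,255),(215,270),(225,270),(235,270),(186,265)):
    print(u,v,P[int(230+v/3.333),int(190+u/3.333)].round(4))
E
```

```text
28 [[213.48273534 276.20217838]]
38 [[218.57799887 288.17710926]]
45 [[222.20476532 296.69745694]]
175 250 [ 0.4822 -0.297   0.0405]
200 255 [ 0.4874 -0.3551  0.0857]
215 270 [ 0.4931 -0.3617  0.0787]
225 270 [ 0.4985 -0.3616  0.0776]
235 270 [ 0.5048 -0.3578  0.0731]
186 265 [ 0.4843 -0.318   0.048 ]
```

The pictures show the fingers straddling the pin, with its collar at crop (186,265), and centred on it. I close the gripper.

{"op": "apply_moves", "data": {"series": [[[0,0,0],[0,0,0]],[[0,0,0],[0,0,0]],[[0,0,0],[0,0,0]],[[0,0,0],[0,0,0]],[[0,0,0],[0,0,0]],[[0,0,0],[0,0,0]]], "claw": 0, "newtons": 30}}

```text
t: 4.33
tool_pos: [0.4939, -0.3183, 0.2377]
orientation: [0.123, -3.139, -0.0]
force: [0.1, -0.2, 0.5]
opening: 0.0205
gripper_force: 0.0
```

{"op": "apply_moves", "data": {"series": [[[0,0,-8],[0,0,0]],[[0,0,-10],[0,0,0]],[[0,0,-10],[0,0,0]],[[0,0,-15],[0,0,0]],[[0,0,-20],[0,0,0]],[[0,0,-20],[0,0,0]],[[0,0,-10],[0,0,0]],[[0,0,0],[0,0,0]],[[0,0,0],[0,0,0]]]}}

```text
t: 5.08
tool_pos: [0.4941, -0.3184, 0.3316]
orientation: [-0.123, 3.138, -0.002]
force: [0.2, -0.1, -0.6]
opening: 0.0175
gripper_force: 30.0
```

```bash
python3 -c "
from h import *
plan(.500,-.1015,.164)"
```

```text
t 5.0833 grasp [ 0.4944 -0.3186  0.1646] turn [-0.0013  0.0014  0.    ] shift after turn mm [-22.8 215.8   0.6] F [ 0.19 -0.12 -0.62] q6 -2.31 toolaxes(cols) x,y [-0.997 -0.078 -0.   ] [-0.078  0.997  0.   ]
```

{"op": "apply_moves", "data": {"series": [[[-2,24,0],[0,0,0]],[[-2,24,0],[0,0,0]],[[-2,24,0],[0,0,0]],[[-3,24,0],[0,0,0]],[[-3,24,0],[0,0,0]],[[-3,24,0],[0,0,0]],[[-3,24,0],[0,0,0]],[[-3,24,0],[0,0,0]],[[-2,24,0],[0,0,0]],[[0,0,0],[0,0,0]],[[0,0,0],[0,0,0]]]}}

```text
t: 6.0
tool_pos: [0.4995, -0.1, 0.3292]
orientation: [0.126, -3.137, -0.001]
force: [0.3, -1.4, -0.6]
opening: 0.0173
gripper_force: 30.0
```

```bash
python3 - <<'E'
from h import *
plan(.500,-.1015,.134)
p,d=robot.read_camera('side');cv2.imwrite('pics/side2.png',p);np.save('pics/side2.npy',d);q,d2=robot.read_camera('top')
o=np.zeros((480,800,3),np.uint8);o[:,:480]=cv2.resize(p[165:265,185:285],(480,480),interpolation=2);o[:320,480:]=cv2.resize(q[200:300,250:350],(320,320),interpolation=2)
cv2.imwrite('pics/g2.png',o)
s=robot.read_state();T=s['tool_pos']
for z in(.164,.1,.128,.136): print(z,(proj('side',[[T[0],T[1],z]])-[185,165])*4.8)
print('bush',(proj('side',[[.5,-.1015,.046]])-[185,165])*4.8)
E
```

```text
t 6.0 grasp [ 0.4992 -0.0999  0.1622] turn [ 0.0008 -0.0022  0.0024] shift after turn mm [-0.3 -1.5 28.2] F [ 0.28 -1.37 -0.64] q6 -1.95 toolaxes(cols) x,y [-0.997 -0.078 -0.   ] [-0.078  0.997  0.   ]
0.164 [[228.14123737 170.86583197]]
0.1 [[233.09322848 293.42620965]]
0.128 [[230.95335577 240.72241888]]
0.136 [[230.33438337 225.40498233]]
bush [[237.70196059 391.19433166]]
```

View pics/g2.png

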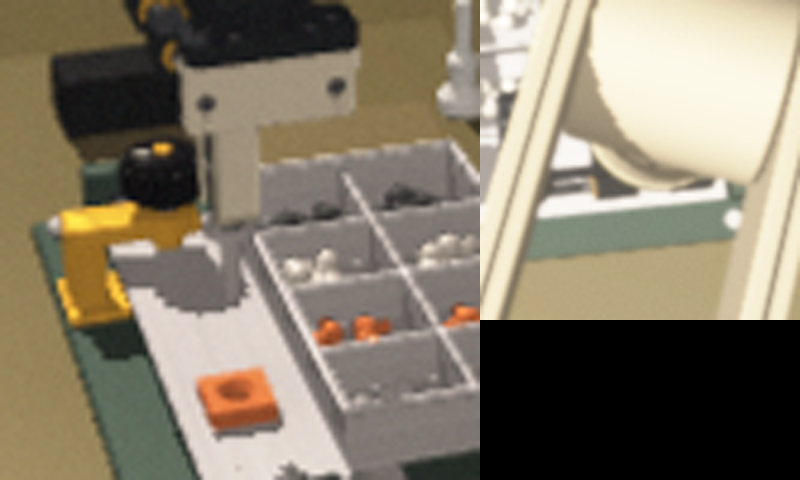

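The pin is held upright, with the collar near crop (228,236) and the tip near (229,292). The bush mouth is at (236,390), matching the projection. I lower it into the bush.

{"op": "apply_moves", "data": {"series": [[[-1,-1,8],[0,0,0]],[[0,0,10],[0,0,0]],[[0,0,10],[0,0,0]],[[0,0,10],[0,0,0]],[[0,0,8],[0,0,0]],[[0,0,0],[0,0,0]],[[0,0,0],[0,0,0]]]}}

```text
t: 6.68
tool_pos: [0.5007, -0.102, 0.2837]
orientation: [0.123, -3.137, -0.001]
force: [-0.1, -0.5, -0.3]
opening: 0.0176
gripper_force: 30.0
```

{"op": "apply_moves", "data": {"series": [[[0,0,3],[0,0,0]],[[0,0,3],[0,0,0]],[[0,0,2],[0,0,0]],[[0,0,0],[0,0,0]],[[0,0,0],[0,0,0]]]}}

```text
t: 7.1
tool_pos: [0.5011, -0.102, 0.2768]
orientation: [-0.123, 3.139, -0.0]
force: [1.0, 0.0, -0.0]
opening: 0.0177
gripper_force: 30.0
```

```bash
python3 -c "
from h import *
plan(.4995,-.101,.093)"
```

```text
t 7.1 grasp [ 0.5011 -0.102   0.1098] turn [-0.      0.      0.0001] shift after turn mm [ 1.5  1.1 16.8] F [ 0.97  0.02 -0.03] q6 -1.95 toolaxes(cols) x,y [-0.997 -0.078 -0.   ] [-0.078  0.997  0.   ]
```

{"op": "apply_moves", "data": {"series": [[[1,0.5,2],[0,0,0]],[[0,0,2],[0,0,0]],[[0,0,1],[0,0,0]],[[0,0,0],[0,0,0]],[[0,0,0],[0,0,0]]]}}

```text
t: 7.52
tool_pos: [0.5, -0.1016, 0.2716]
orientation: [0.123, -3.139, -0.0]
force: [-1.3, 0.1, -1.3]
opening: 0.0176
gripper_force: 30.0
```

{"op": "apply_moves", "data": {"series": [[[0,0,1],[0,0,0]],[[0,0,1],[0,0,0]],[[0,0,1],[0,0,0]],[[0,0,0],[0,0,0]],[[0,0,0],[0,0,0]]]}}

```text
t: 7.93
tool_pos: [0.5, -0.1015, 0.2686]
orientation: [0.123, -3.139, -0.0]
force: [-0.5, 0.6, -0.8]
opening: 0.0173
gripper_force: 30.0
```

{"op": "apply_moves", "data": {"series": [[[0,0,1],[0,0,0]],[[0,0,1],[0,0,0]],[[0,0,1],[0,0,0]],[[0,0,1],[0,0,0]],[[0,0,0],[0,0,0]],[[0,0,0],[0,0,0]]]}}

```text
t: 8.43
tool_pos: [0.4999, -0.1015, 0.2644]
orientation: [0.123, -3.139, -0.001]
force: [-0.7, 3.3, -1.6]
opening: 0.017
gripper_force: 30.0
```

{"op": "apply_moves", "data": {"series": [[[0,0,1],[0,0,0]],[[0,0,1],[0,0,0]],[[0,0,1],[0,0,0]],[[0,0,0],[0,0,0]],[[0,0,0],[0,0,0]]]}}

```text
t: 8.85
tool_pos: [0.5, -0.1016, 0.2615]
orientation: [0.123, -3.139, -0.0]
force: [-0.9, 2.9, -1.3]
opening: 0.0175
gripper_force: 30.0
```

{"op": "apply_moves", "data": {"series": [[[0,0,1],[0,0,0]],[[0,0,1],[0,0,0]],[[0,0,0],[0,0,0]],[[0,0,0],[0,0,0]]]}}

```text
t: 9.18
tool_pos: [0.5002, -0.1017, 0.2604]
orientation: [-0.123, 3.139, -0.0]
force: [-3.4, 2.4, 5.2]
opening: 0.0173
gripper_force: 30.0
```

{"op": "apply_moves", "data": {"series": [[[0,0,1],[0,0,0]],[[0,0,0],[0,0,0]],[[0,0,0],[0,0,0]]]}}

```text
t: 9.43
tool_pos: [0.5005, -0.1017, 0.2602]
orientation: [-0.123, 3.138, -0.001]
force: [-4.3, 4.0, 11.2]
opening: 0.0173
gripper_force: 30.0
```

Contact with the index bar at TCP z≈0.2604. Now I ease off a little and slide.

{"op": "apply_moves", "data": {"series": [[[0.5,0.5,-0.5],[0,0,0]],[[0,1,0],[0,0,0]],[[0,1,0],[0,0,0]],[[0,1,0],[0,0,0]],[[0,1,0],[0,0,0]],[[0,0,0],[0,0,0]]]}}

```text
t: 9.93
tool_pos: [0.4998, -0.0982, 0.2603]
orientation: [-0.122, 3.137, -0.005]
force: [-0.3, -5.4, 5.5]
opening: 0.0178
gripper_force: 30.0
```

{"op": "apply_moves", "data": {"series": [[[0,1,0],[0,0,0]],[[0,1,0],[0,0,0]],[[0,1,0],[0,0,0]],[[0,0,0],[0,0,0]]]}}

```text
t: 10.27
tool_pos: [0.4996, -0.0952, 0.2603]
orientation: [-0.122, 3.137, -0.005]
force: [-1.3, -4.7, 6.3]
opening: 0.0178
gripper_force: 30.0
```

{"op": "apply_moves", "data": {"series": [[[0,1,0],[0,0,0]],[[0,1,0],[0,0,0]],[[0,1,0],[0,0,0]],[[0,0,0],[0,0,0]]]}}

```text
t: 10.6
tool_pos: [0.4993, -0.0922, 0.2603]
orientation: [-0.122, 3.137, -0.005]
force: [-1.4, -5.3, 6.1]
opening: 0.0176
gripper_force: 30.0
```

{"op": "apply_moves", "data": {"series": [[[0,1,0],[0,0,0]],[[0,1,0],[0,0,0]],[[0,1,0],[0,0,0]],[[0,0,0],[0,0,0]]]}}

```text
t: 10.93
tool_pos: [0.4991, -0.0892, 0.2603]
orientation: [-0.122, 3.137, -0.005]
force: [-2.2, -4.9, 5.6]
opening: 0.0177
gripper_force: 30.0
```

{"op": "apply_moves", "data": {"series": [[[0.2,1,0],[0,0,0]],[[0,1,0],[0,0,0]],[[0,1,0],[0,0,0]],[[0,0,0],[0,0,0]]]}}

```text
t: 11.27
tool_pos: [0.4987, -0.0861, 0.2602]
orientation: [-0.122, 3.137, -0.004]
force: [-0.8, -4.5, 5.6]
opening: 0.0176
gripper_force: 30.0
```

{"op": "apply_moves", "data": {"series": [[[0.1,1,0],[0,0,0]],[[0,1,0],[0,0,0]],[[0,1,0],[0,0,0]],[[0,0,0],[0,0,0]]]}}

```text
t: 11.6
tool_pos: [0.4979, -0.0824, 0.2593]
orientation: [-0.123, 3.139, -0.001]
force: [0.2, -2.4, 0.1]
opening: 0.0174
gripper_force: 30.0
```

Fz fell to 0 and z dropped 1 mm: the tip has found the hole. Lowering gently.

{"op": "apply_moves", "data": {"series": [[[0,0.5,0.5],[0,0,0]],[[0,0.5,0.5],[0,0,0]],[[0,0.2,0.5],[0,0,0]],[[0,0,0.5],[0,0,0]],[[0,0,0],[0,0,0]]]}}

```text
t: 12.02
tool_pos: [0.4976, -0.081, 0.257]
orientation: [0.123, -3.139, -0.0]
force: [1.9, -2.5, -0.6]
opening: 0.0174
gripper_force: 30.0
```

{"op": "apply_moves", "data": {"series": [[[0,0,1],[0,0,0]],[[0,0,1],[0,0,0]],[[0,0,0],[0,0,0]]]}}

```text
t: 12.27
tool_pos: [0.4975, -0.081, 0.2549]
orientation: [0.123, -3.139, -0.0]
force: [1.7, -1.6, -0.7]
opening: 0.0176
gripper_force: 30.0
```

{"op": "apply_moves", "data": {"series": [[[0,0,1],[0,0,0]],[[0,0,1],[0,0,0]],[[0,0,1],[0,0,0]],[[0,0,0],[0,0,0]]]}}

```text
t: 12.6
tool_pos: [0.4975, -0.081, 0.2519]
orientation: [0.123, -3.139, -0.0]
force: [0.3, -1.9, -1.4]
opening: 0.0177
gripper_force: 30.0
```

{"op": "apply_moves", "data": {"series": [[[0,0,1],[0,0,0]],[[0,0,1],[0,0,0]],[[0,0,1],[0,0,0]],[[0,0,0],[0,0,0]]]}}

```text
t: 12.93
tool_pos: [0.4976, -0.081, 0.249]
orientation: [0.123, -3.139, -0.0]
force: [0.9, -2.0, -1.1]
opening: 0.0174
gripper_force: 30.0
```

{"op": "apply_moves", "data": {"series": [[[0,0,1],[0,0,0]],[[0,0,1],[0,0,0]],[[0,0,1],[0,0,0]],[[0,0,0],[0,0,0]]]}}

```text
t: 13.27
tool_pos: [0.4976, -0.081, 0.246]
orientation: [0.123, -3.139, -0.0]
force: [0.9, -1.4, -1.6]
opening: 0.0173
gripper_force: 30.0
```

{"op": "apply_moves", "data": {"series": [[[0,0,1],[0,0,0]],[[0,0,1],[0,0,0]],[[0,0,0],[0,0,0]],[[0,0,0],[0,0,0]]]}}

```text
t: 13.6
tool_pos: [0.4975, -0.081, 0.2441]
orientation: [0.123, -3.139, -0.0]
force: [1.1, -2.5, -1.7]
opening: 0.0176
gripper_force: 30.0
```

{"op": "apply_moves", "data": {"series": [[[0,0,0.5],[0,0,0]],[[0,0,0.5],[0,0,0]],[[0,0,0],[0,0,0]],[[0,0,0],[0,0,0]]]}}

```text
t: 13.93
tool_pos: [0.4976, -0.081, 0.2432]
orientation: [0.123, -3.139, -0.0]
force: [0.5, -1.5, -1.1]
opening: 0.0171
gripper_force: 30.0
```

{"op": "apply_moves", "data": {"series": [[[0,0,0.5],[0,0,0]],[[0,0,0.5],[0,0,0]],[[0,0,0.5],[0,0,0]],[[0,0,0],[0,0,0]],[[0,0,0],[0,0,0]]]}}

```text
t: 14.35
tool_pos: [0.4978, -0.0811, 0.2425]
orientation: [-0.123, 3.139, -0.0]
force: [-2.1, -0.9, 7.7]
opening: 0.0174
gripper_force: 30.0
```

The shoulder is seated, exactly 18 mm below first contact. I release and rise.

{"op": "apply_moves", "data": {"series": [[[0,0,-0.7],[0,0,0]],[[0,0,0],[0,0,0]],[[0,0,0],[0,0,0]],[[0,0,0],[0,0,0]],[[0,0,0],[0,0,0]],[[0,0,0],[0,0,0]],[[0,0,0],[0,0,0]],[[0,0,0],[0,0,0]]], "claw": 0.6}}

```text
t: 15.02
tool_pos: [0.4976, -0.081, 0.2424]
orientation: [0.123, -3.139, -0.0]
force: [-0.2, 0.8, -0.0]
opening: 0.0551
gripper_force: 0.0
```

{"op": "apply_moves", "data": {"series": [[[0,0,-5],[0,0,0]],[[0,0,-10],[0,0,0]],[[0,0,-20],[0,0,0]],[[0,0,-25],[0,0,0]],[[0,0,-25],[0,0,0]],[[0,0,-15],[0,0,0]],[[0,0,0],[0,0,0]],[[0,0,0],[0,0,0]]], "claw": 0.9}}

```text
t: 15.68
tool_pos: [0.498, -0.0812, 0.3441]
orientation: [-0.123, 3.136, -0.001]
force: [-0.2, 0.4, -0.1]
opening: 0.0833
gripper_force: 0.0
```

```bash
python3 - <<'E'
from h import *
plan(.4872,.0575,.14,YAW)
s=robot.read_state();print(s['q'].round(2),s['opening'])
p,d=robot.read_camera('side');q,d2=robot.read_camera('top')
o=np.zeros((480,800,3),np.uint8);o[:,:480]=cv2.resize(p[165:265,185:285],(480,480),interpolation=2);o[:320,480:]=cv2.resize(q[200:300,210:310],(320,320),interpolation=2)
cv2.imwrite('pics/g3.png',o)
print((proj('side',[[.4978,-.081,.087],[.4978,-.081,.046],[.4872,.0575,.097]])-[185,165])*4.8)
P=cloud('side',d);x,y,z=P[...,0],P[...,1],P[...,2]
m=(np.hypot(x-.498,y+.081)<.03)&(z>.06)&(z<.1);print('pin top',P[m].mean(0),z[m].max())
E
```

```text
t 15.6833 grasp [ 0.4985 -0.0813  0.1771] turn [-0.001  0.003  0.   ] shift after turn mm [ -0.  139.1  37.1] F [-0.24  0.43 -0.15] q6 -1.91 toolaxes(cols) x,y [-0.997 -0.078 -0.   ] [-0.078  0.997  0.   ]
[-0.26 -0.09  1.83  0.    1.41 -1.91] 0.08331833476470904
[[223.09999547 295.72921578]
 [226.27965942 368.75736904]
 [160.94253384 148.03280644]]
pin top [ 0.49651668 -0.08516521  0.07677913] 0.09003237583584534
```

View pics/g3.png

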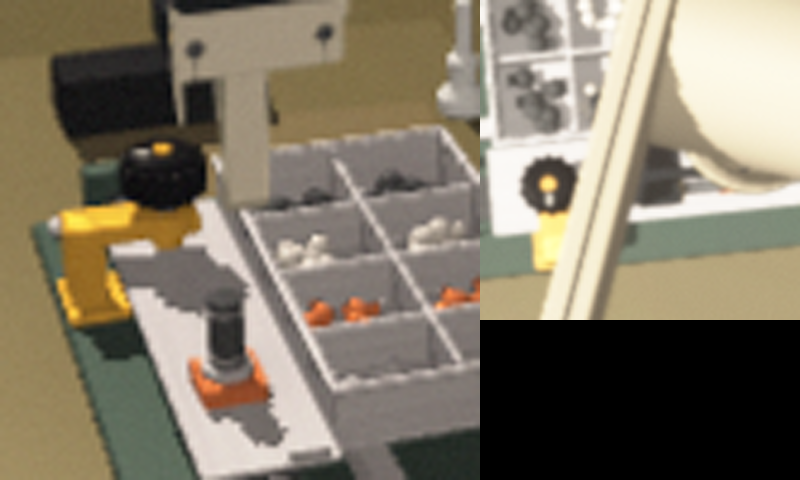

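The pin stands upright in the bush, its collar resting on the copper block at crop (228,375). The knob is at crop (163,170). Now to the knob, turning back 0.7 rad first so that the stroke is symmetric.

{"op": "apply_moves", "data": {"series": [[[0,28,0],[0,0,0]],[[0,28,0],[0,0,0]],[[0,28,0],[0,0,0]],[[0,28,0],[0,0,0]],[[0,27,0],[0,0,0]],[[0,0,5],[0,0,-0.117]],[[0,0,5],[0,0,-0.117]],[[0,0,5],[0,0,-0.117]],[[0,0,5],[0,0,-0.117]],[[0,0,5],[0,0,-0.117]],[[0,0,5],[0,0,-0.117]],[[0,0,0],[0,0,0]]], "claw": 1}}

```text
t: 16.78
tool_pos: [0.4857, 0.0575, 0.3095]
orientation: [1.201, -2.898, -0.003]
force: [-0.5, 0.3, 1.3]
opening: 0.0931
gripper_force: 0.0
```

```bash
python3 - <<'E'
from h import *
plan(.4872,.0575,.089,YAW+.7)
E
```

```text
t 16.7833 grasp [0.4849 0.0575 0.1426] turn [ 0.0033 -0.0035  0.0078] shift after turn mm [-1.1 -1.1 53.5] F [-0.52  0.34  1.26] q6 -2.34 toolaxes(cols) x,y [-0.712 -0.702 -0.   ] [-0.702  0.712  0.   ]
```

{"op": "apply_moves", "data": {"series": [[[-1,-1,10],[0,0,0]],[[0,0,12],[0,0,0]],[[0,0,12],[0,0,0]],[[0,0,12],[0,0,0]],[[0,0,7],[0,0,0]],[[0,0,0],[0,0,0]],[[0,0,0],[0,0,0]]]}}

```text
t: 17.37
tool_pos: [0.4879, 0.0575, 0.2587]
orientation: [1.193, -2.905, -0.001]
force: [0.3, -0.9, 1.2]
opening: 0.0931
gripper_force: 0.0
```

```bash
python3 - <<'E'
from h import *
plan(.4872,.0575,.089,YAW+.7)
E
```

```text
t 17.3667 grasp [0.4876 0.0575 0.0917] turn [ 0.0011 -0.0011  0.0015] shift after turn mm [0.5 0.5 2.7] F [ 0.32 -0.89  1.2 ] q6 -2.34 toolaxes(cols) x,y [-0.712 -0.702 -0.   ] [-0.702  0.712  0.   ]
```

{"op": "apply_moves", "data": {"series": [[[0,0,2],[0,0,0]],[[0,0,0],[0,0,0]],[[0,0,0],[0,0,0]],[[0,0,0],[0,0,0]],[[0,0,0],[0,0,0]],[[0,0,0],[0,0,0]],[[0,0,0],[0,0,0]],[[0,0,0],[0,0,0]],[[0,0,0],[0,0,0]],[[0,0,0],[0,0,0]]], "claw": 0, "newtons": 30}}

```text
t: 18.2
tool_pos: [0.4879, 0.0579, 0.2575]
orientation: [1.195, -2.905, -0.002]
force: [-3.7, 3.8, 2.9]
opening: 0.0405
gripper_force: 30.0
```

{"op": "apply_moves", "data": {"series": [[[0,0,0],[0,0,0.1]],[[0,0,0],[0,0,0.1]],[[0,0,0],[0,0,0.1]],[[0,0,0],[0,0,0.1]],[[0,0,0],[0,0,0.1]],[[0,0,0],[0,0,0.1]],[[0,0,0],[0,0,0]]]}}

```text
t: 18.78
tool_pos: [0.488, 0.0577, 0.2575]
orientation: [0.275, -3.129, -0.001]
force: [-4.3, 2.4, 4.7]
opening: 0.0405
gripper_force: 30.0
```

```bash
python3 - <<'E'
from h import *
plan(.4872,.0575,.089,YAW+.1);print(robot.read_state()['wrist_torque'])
E
```

```text
t 18.7833 grasp [0.4878 0.0578 0.0905] turn [ 0.0005 -0.0007 -0.0026] shift after turn mm [ 0.8 -0.1  1.5] F [-4.27  2.42  4.72] q6 -1.73 toolaxes(cols) x,y [-0.984 -0.177 -0.   ] [-0.177  0.984  0.   ]
[ 0.49856291  0.64986304 -0.09689168]
```

{"op": "apply_moves", "data": {"series": [[[0,0,0],[0,0,0.1]],[[0,0,0],[0,0,0.1]],[[0,0,0],[0,0,0.1]],[[0,0,0],[0,0,0.1]],[[0,0,0],[0,0,0.1]],[[0,0,0],[0,0,0.1]],[[0,0,0],[0,0,0.05]],[[0,0,0],[0,0,0]]]}}

```text
t: 19.45
tool_pos: [0.4879, 0.0575, 0.2574]
orientation: [-0.73, -3.055, 0.001]
force: [-4.4, 0.4, 4.0]
opening: 0.0408
gripper_force: 30.0
```

```bash
python3 - <<'E'
from h import *
plan(.4872,.0575,.089,YAW-.55);print(robot.read_state()['wrist_torque'])
p,d=robot.read_camera('side');q,d2=robot.read_camera('top')
o=np.zeros((480,800,3),np.uint8);o[:,:480]=cv2.resize(p[165:265,175:275],(480,480),interpolation=2);o[:320,480:]=cv2.resize(q[200:300,190:290],(320,320),interpolation=2)
cv2.imwrite('pics/g4.png',o)
E
```

```text
t 19.45 grasp [0.4878 0.0575 0.0904] turn [-0.0005 -0.0007  0.0029] shift after turn mm [ 0.7 -0.3  1.4] F [-4.37  0.44  4.01] q6 -1.09 toolaxes(cols) x,y [-0.891  0.454  0.   ] [0.454 0.891 0.   ]
[ 0.09417988  0.87382508 -0.10116609]
```

View pics/g4.png

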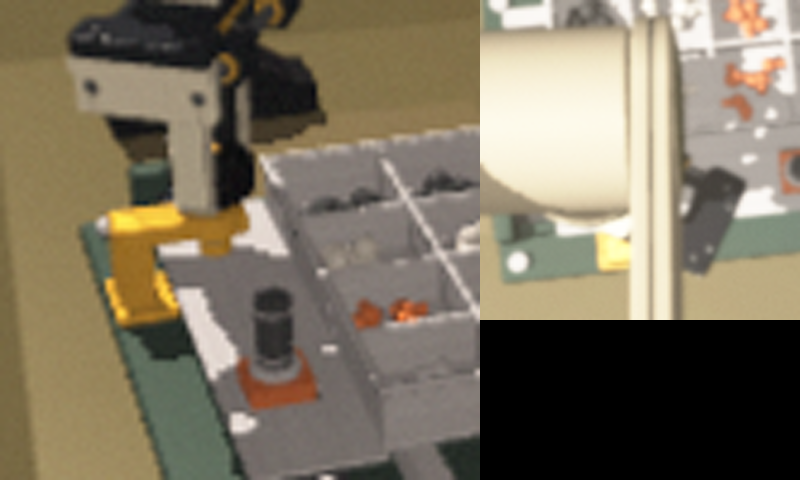

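The knob is gripped and the pin still stands home (crop (272,340)). I turn on until the stop is felt.

{"op": "apply_moves", "data": {"series": [[[0,0,0],[0,0,0.05]],[[0,0,0],[0,0,0.03]],[[0,0,0],[0,0,0]]]}}

```text
t: 19.8
tool_pos: [0.4879, 0.0575, 0.2575]
orientation: [-0.849, -3.024, 0.001]
force: [-5.5, 0.3, 4.7]
opening: 0.041
gripper_force: 30.0
```

```bash
python3 - <<'E'
from h import *
plan(.4872,.0575,.089,YAW-.63);print(robot.read_state()['wrist_torque'])
E
```

```text
t 19.8 grasp [0.4878 0.0574 0.0905] turn [-0.0006 -0.0006  0.0043] shift after turn mm [ 0.7 -0.4  1.5] F [-5.52  0.33  4.67] q6 -1.01 toolaxes(cols) x,y [-0.852  0.524  0.   ] [0.524 0.852 0.   ]
[ 0.09905931  0.97907625 -0.03914297]
```

{"op": "apply_moves", "data": {"series": [[[0,0,0],[0,0,0.05]],[[0,0,0],[0,0,0.03]],[[0,0,0],[0,0,0]]]}}

```text
t: 20.05
tool_pos: [0.4883, 0.0571, 0.2575]
orientation: [0.968, 2.988, -0.002]
force: [-1.4, -3.0, 1.4]
opening: 0.0403
gripper_force: 30.0
```

```bash
python3 - <<'E'
from h import *
plan(.4872,.0575,.089,YAW-.71);print(robot.read_state()['wrist_torque'])
E
```

```text
t 20.05 grasp [0.4884 0.0569 0.0905] turn [-0.0007  0.0012  0.0049] shift after turn mm [ 1.1 -0.4  1.5] F [-1.43 -3.    1.44] q6 -0.93 toolaxes(cols) x,y [-0.807  0.591  0.   ] [0.591 0.807 0.   ]
[-0.54425604  0.28338641  0.51759626]
```

The torque jumped to 0.5 N m, so the stop is reached. I release and rise.

{"op": "apply_moves", "data": {"series": [[[0,0,0],[0,0,0]],[[0,0,0],[0,0,0]],[[0,0,0],[0,0,0]],[[0,0,0],[0,0,0]],[[0,0,0],[0,0,0]],[[0,0,0],[0,0,0]],[[0,0,0],[0,0,0]]], "claw": 1}}

```text
t: 20.63
tool_pos: [0.4882, 0.0575, 0.2574]
orientation: [0.973, 2.987, 0.0]
force: [0.3, -0.6, -0.1]
opening: 0.0822
gripper_force: 0.0
```

{"op": "apply_moves", "data": {"series": [[[0,0,-5],[0,0,0]],[[0,0,-10],[0,0,0]],[[0,0,-20],[0,0,0]],[[0,0,-30],[0,0,0]],[[0,0,-35],[0,0,0]],[[0,35,-35],[0,0,0]],[[0,35,-15],[0,0,0]],[[0,35,0],[0,0,0]],[[0,35,0],[0,0,0]],[[0,0,0],[0,0,0]],[[0,0,0],[0,0,0]]]}}

```text
t: 21.55
tool_pos: [0.5678, 0.1676, 0.4019]
orientation: [-0.969, -2.988, 0.001]
force: [-0.6, -0.2, 0.6]
opening: 0.093
gripper_force: 0.0
```

```bash
python3 - <<'E'
from h import *
print(robot.read_state()['tool_pos'],robot.read_state()['opening'])
p,d=robot.read_camera('side');q,d2=robot.read_camera('top')
o=np.zeros((480,800,3),np.uint8);o[:,:480]=cv2.resize(p[165:265,175:275],(480,480),interpolation=2);o[:320,480:]=cv2.resize(q[220:290,205:275],(320,320),interpolation=2)
cv2.imwrite('pics/g5.png',o)
E
```

```text
[0.56778963 0.16756603 0.40190765] 0.09303767504224512
```

View pics/g5.png

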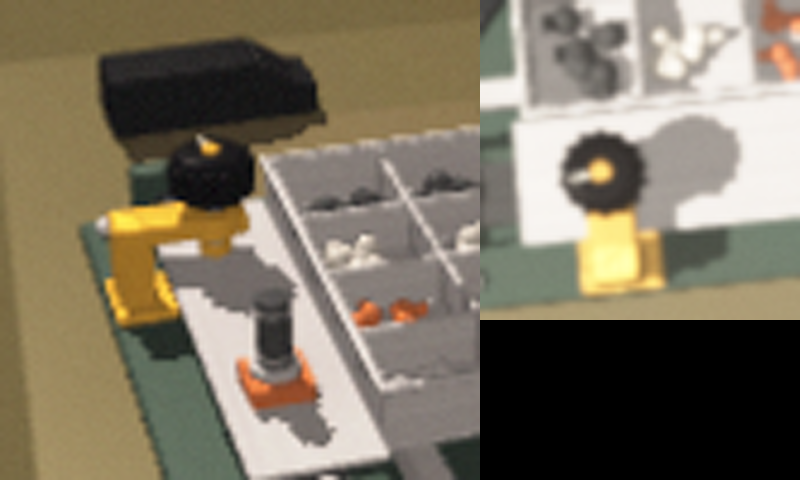

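The pin is home (crop (275,340)) and the knob pointer has swung from towards the robot to the left. I check that angle numerically before handing in.

```bash
python3 - <<'E'
from h import *
q,_=robot.read_camera('top')
for im in(cv2.imread('pics/top0.png'),q):
    s=im[240:275,215:250].astype(int);d=np.zeros(s.shape[:2],bool)
    v,u=np.mgrid[240:275,215:250];r=np.hypot(u-231.5,v-257)
    k=(s.max(2)<70)&(r<12);cu,cv=u[k].mean(),v[k].mean()
    h=cv2.convexHull(np.c_[u[k],v[k]].astype(np.float32)); (cx,cy),rad=cv2.minEnclosingCircle(h)
    rr=np.hypot(u-cx,v-cy);w=(s[...,0]>70)&(rr<rad-1.0)&(s[...,0]>.5*s[...,2]+10)
    W=np.where(w,s[...,0],0);px,py=(u*W).sum()/W.sum(),(v*W).sum()/W.sum()
    print(cx,cy,rad,w.sum(),px,py,np.degrees(np.arctan2(-(px-cx),py-cy)))
    y=(s[...,2]>150)&(s[...,0]<.6*s[...,2])&(rr<5); print('yellow',u[y].mean(),v[y].mean())
E
```

```text
232.2142791748047 257.21429443359375 7.508602142333984 24 231.10283018867923 260.5207547169811 18.579796073886897
yellow 230.82608695652175 257.0
232.1923065185547 257.5 7.998806476593018 15 227.22227848101267 258.0789873417722 83.35523419431924
yellow 231.0 257.04761904761904
```

```bash
python3 -c "
from plant import robot
print(robot.close_job())"
```

```text
the job is handed in; nothing more can be done
None
```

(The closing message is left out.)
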